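# Gauge a dolly-wheel spacer on the taper and rack it by size

### The job

The spacer lying by itself on the cork mat came off a dolly wheel and nobody knows its bore: keeping hold of it, slide it down the tapered bore gauge and press it lightly until it stops, level and centred, without ramming it, and see which of the three lines it stops at. Then lift it off and put it on the rack post for that size, right down on the wood: the top line (smallest bore) belongs to the thinnest post, the middle line to the middle post, the bottom line to the thickest. Lower it, never drop it, and leave the two spacers waiting in the grey box and everything else on the bench alone.

Things in the scene. Friction and masses are not known exactly. Their poses are not given: they have to be found in the camera images.
- spacer_a: an aluminium wheel spacer, a plain ring 48 mm outside and 24 mm high, about 70 g (varies). Its bore is 26, 30 or 34 mm: the three spacers are one of each, alike in all else, told apart by gauging; which of them lies on the mat changes. Origin: centre of the underside, z along the bore, up
- spacer_b: an aluminium wheel spacer, a plain ring 48 mm outside and 24 mm high, about 70 g (varies). Its bore is 26, 30 or 34 mm: the three spacers are one of each, alike in all else, told apart by gauging; which of them lies on the mat changes. Origin: centre of the underside, z along the bore, up
- spacer_c: an aluminium wheel spacer, a plain ring 48 mm outside and 24 mm high, about 70 g (varies). Its bore is 26, 30 or 34 mm: the three spacers are one of each, alike in all else, told apart by gauging; which of them lies on the mat changes. Origin: centre of the underside, z along the bore, up
- gauge: taper bore gauge, fixed: a dark foot (radius 48 mm, 12 mm high) with a clamping collar (radius 27 mm) to 32 mm; clamped in it a polished steel cone, 39 mm thick at height 44 mm, 20 mm at 110 mm, nose (13 mm flat) at 114 mm. The cone with its lines is set by hand: all its heights are up to 4 mm more or less, not measured. Origin: centre of the foot's underside, on the cone's axis, z up
- line_top (a point): point on the cone's axis 90 mm up: top one of the cone's three thin dark lines, where the lower rim of a spacer of bore 26 mm stops (line and stop really up to 4 mm higher or lower). A push of 6 to 10 N seats a spacer; the taper trebles or quadruples it where they touch: 14 N or more may be ramming
- line_middle (a point): point on the cone's axis 76 mm up: the middle line, where the lower rim of a spacer of bore 30 mm stops (up to 4 mm higher or lower). A spacer held 1 mm off-centre catches on one side up to 7 mm too high and the cone pushes it sideways
- line_bottom (a point): point on the cone's axis 62 mm up: the bottom line, where the lower rim of a spacer of bore 34 mm stops (up to 4 mm higher or lower)
- rack: the plywood rack, fixed: a board 70 x 220 mm and 18 mm thick with three aluminium posts in a row along its y axis, 70 mm apart, each standing 50 mm above the board. Origin: centre of the board's underside, z up; y runs from the thick post to the thin one
- post_thin (a point): foot of the 16 mm thick post, on its axis, on the board's top: for bore 26 mm (top line)
- post_middle (a point): foot of the 20 mm thick post, on its axis, on the board's top: for bore 30 mm (middle line)
- post_thick (a point): foot of the 24 mm thick post, on its axis, on the board's top: for bore 34 mm (bottom line)
- mat: the cork mat, fixed, 120 x 120 mm and 4 mm thick, on which the spacer to be gauged lies. Origin: centre of its underside
- box: the open grey box, fixed, 74 x 132 mm and 26 mm high, floor and walls 4 mm, beyond the mat, with the two waiting spacers. Origin: centre of its underside
- spanner: a dark spanner 180 mm long lying on the bench, to be left alone; origin at its middle, x along it
- wedge: a small wooden wedge, 100 x 40 x 32 mm, to be left alone; origin under its middle
- wheel: a spare dolly wheel lying flat, 100 mm across and 36 mm high, to be left alone; origin under its centre
- tape_roll: a roll of grey cloth tape lying flat, 90 mm across and 24 mm high, to be left alone; origin under its centre
- oil_bottle: a white oil bottle 130 mm tall and 42 mm thick, to be left alone; origin under its centre
- coupler: a steel tube coupler with an upright bolt, 50 x 56 x 63 mm, to be left alone; origin under its centre

How it is judged:
By the outcome, as a careful person would: the job done as asked, in the order asked, and still so for the second after the job is handed in, with the robot touching nothing.
It also fails if it takes over 51 s, if anything falls off the work surface, if the arm or the gripper's body presses on something with over 40 N, if the wrist force passes 120 N, or if a joint passes its speed limit or range.

### The arm

A 7-joint arm with a two-finger parallel gripper is mounted at the origin on the work surface. World frame = base frame: x ahead of the robot, y to its left, z up, the work surface at z = 0. Lengths are in m, angles in rad, forces in N, time in s.
With the tool pointing down it reaches from about 0.4 to 0.85 m from the base axis. Payload 4.5 kg.
Tool frame: the origin (TCP) lies on the centre line of the jaws, within the pads' length; the fingertips stand r.tips_ahead ahead of it and the grasp point (between the pads) is the TCP (r.tips_ahead is the distance from the TCP to the fingertips, in m); z points along the fingers, y is the direction in which the jaws open and shut (so a half turn about z gives the same grasp; the last joint's range is limited). The gripper opens to 88 mm and grips with 3 to 60 N. Pads are 18 mm wide; open, the fingers measure 123 mm over their backs; the gripper's body (75 mm by 187 mm) begins 45 mm behind the grasp point.
Start: joints at [1.196, 0.689, -0.195, 1.565, 0.157, 0.902, -0.215], TCP at [0.248, -0.574, 0.258] pointing down, gripper open.
Joint ranges: [-3.01, 3.01], [-0.46, 2.08], [-1.47, 1.51], [0.13, 2.56], [-1, 4.14], [0.04, 2.09], [-2.66, 2.66]. Speed limits (rad/s): [2.57, 2.57, 3.14, 3.14, 3.14, 3.14, 3.14].

### API

Orientations are given as a unit quaternion [x, y, z, w].
In Python, from plant import r gives the robot as it stands.
- The arm moves only by the shell command python3 -m inch 'ROWS' [FORCE]. ROWS is JSON, a list of rows, each a list of 5 numbers: the shift along the world's x, y, z in units of 25 mm (1.0 is 25 mm), then the turn about the world's z in units of 6 degrees (1.0 is 6 degrees), then the finger opening in mm, from 0 to 88.1. A call has 1 to 5 rows; each row shifts and turns the commanded pose from where the row before left it; what a row does not reach is not made up. A row lasts 1/10 s, in which the tool goes at most 50 mm and 8.59 degrees, less where a joint would pass 70% of its speed; a pose out of reach is approached as far as the arm can. A call is refused whole if a number of a shift passes 1 or a number of a turn 1, either way. A call with a gripper value outside its range is refused whole. The fingers move at their own pace and stop on an object; FORCE is the grip in N (left out, the last holds). Time passes only in rows, so rows that do not move let the fingers close. It gives the time, the measured TCP pose, the force and the opening at its end, in the units of the state.
- r.get_state(): the state, without advancing time (a new reading comes with each control period).
- r.snapshot(name): name is "side" or "top"; returns a dict with "pixels" (400x640x3 uint8, red, green, blue), "range_z" (400x640 float32, m along the optical axis (not along the pixel's ray), 0 where there is no reading), "K" (3x3 intrinsics, pixels), "k1" (the pictures are not rectified: a ray, as slopes to the right and down, at radius r is drawn at 1 + k1 r^2 times it, then the intrinsics apply), "position" and "attitude" of the camera in the world. Camera axes: x right, y up, looking along -z (the intrinsics and any distortion apply to the point x, -y, -z); pixel columns grow to the right and rows downward; lengths in m; the calibration is good to about 2 mm. A picture is of the moment at which its call begins.
- r.finish_job(): hands the job in, once; it reports no verdict.
The state is a dict: "clock": time; "q": joint angles; "qd": joint speeds; "joint_torque": joint torques, N m; "tool_pos": TCP position; "eef_rot": TCP orientation; "contact_force": force on the tool from outside, world axes, zero at the start; "moment": the same for the moment, N m; "opening": opening from 0.0 (shut) to 1.0 (fully open).
Only numpy, scipy, OpenCV 4.12 (cv2) and the standard library are available. Lean on these libraries where they do the work, as an engineer would, in place of code of your own. Each camera call takes 0.05 s, during which the arm holds its last target. There are 200 camera calls.

## Working session

There is one attempt and no reset: what is moved stays moved. The work goes in short steps, Python scripts to look and compute and a shell command to move; the robot and the scene stay as the last step left them, time stands still between calls to the robot, and variables do not carry over. Pictures are saved under pics/ and viewed, about 8 in all and at most 12, crops included, and the job is handed in when it is done.

```bash
ls; mkdir -p pics; cat > h.py <<'E'
import numpy as np, cv2
from scipy.spatial.transform import Rotation as R
from plant import r
def snap(n):
    s=r.snapshot(n); s['R']=np.array(R.from_quat(s['attitude']).as_matrix()) if np.size(s['attitude'])==4 else np.array(s['attitude']); return s
def und(s,uv):
    K=np.array(s['K']); k=s['k1']; uv=np.atleast_2d(np.float64(uv))
    return cv2.undistortPoints(uv.reshape(-1,1,2),K,np.array([k,0,0,0.])).reshape(-1,2)
def rays(s,uv):
    p=und(s,uv); return np.c_[p[:,0],-p[:,1],-np.ones(len(p))]@s['R'].T
def plane(s,uv,z):
    d=rays(s,uv); c=np.array(s['position']); return c+d*((z-c[2])/d[:,2])[:,None]
def pts(s):
    h,w=s['range_z'].shape; v,u=np.mgrid[:h,:w]; uv=np.c_[u.ravel(),v.ravel()]
    return (np.array(s['position'])+rays(s,uv)*s['range_z'].reshape(-1,1)).reshape(h,w,3)
def proj(s,P):
    p=(np.atleast_2d(P)-np.array(s['position']))@s['R']; x=np.c_[p[:,0]/-p[:,2],-p[:,1]/-p[:,2]]
    x=x*(1+s['k1']*(x**2).sum(1))[:,None]; K=np.array(s['K']); return x*[K[0,0],K[1,1]]+[K[0,2],K[1,2]]
def save(s,n,crop=None,f=1):
    im=s['pixels'][:,:,::-1]
    if crop: u0,v0,u1,v1=crop; im=im[v0:v1,u0:u1]
    cv2.imwrite('pics/'+n,cv2.resize(im,None,fx=f,fy=f,interpolation=cv2.INTER_CUBIC))
E
python3 - <<'E'
from h import *
import pickle
for n in('top','side'):
    s=snap(n); save(s,n+'0.png'); print(n,s['K'],s['k1'],s['position'],s['R'].round(3)); pickle.dump(s,open(n+'0.pkl','wb'))
print(r.get_state(), r.tips_ahead)
E
```

```text
pics
top [[486.1232202    0.         311.5622723 ]
 [  0.         486.1232202  206.67285758]
 [  0.           0.           1.        ]] -0.07301477904118549 [0.2518735  0.00835617 1.83068036] [[ 0.003  0.982 -0.187]
 [-1.     0.006  0.015]
 [ 0.016  0.187  0.982]]
side [[506.1031948    0.         313.43541548]
 [  0.         506.1031948  190.09510693]
 [  0.           0.           1.        ]] 0.03905438649571055 [0.10950111 1.06626707 1.38456087] [[-0.912  0.305 -0.276]
 [-0.411 -0.682  0.605]
 [-0.004  0.665  0.747]]
{'clock': 0.1, 'q': array([ 1.19579803,  0.68990381, -0.19451382,  1.5662236 ,  0.15725508,
        0.90250763, -0.21510744]), 'qd': array([ 0.00073492, -0.00167277, -0.00186567, -0.00413677,  0.00015483,
        0.0006321 , -0.0016052 ]), 'joint_torque': array([-3.57099285e-03, -5.28499246e+01, -1.27137400e+00, -1.53834343e+01,
       -5.25145477e-02,  2.08490368e-03,  2.70325245e-05]), 'tool_pos': array([ 0.24819763, -0.57302242,  0.25699212]), 'eef_rot': array([ 9.79179318e-01,  2.02995507e-01, -2.12154702e-04, -8.01034846e-04]), 'contact_force': array([-0.37489817,  0.22189614, -0.55690149]), 'moment': array([ 1.49196762e-05, -9.40034813e-03,  1.30377087e-02]), 'opening': 0.9978973518822322} 0.019
```

View pics/top0.png

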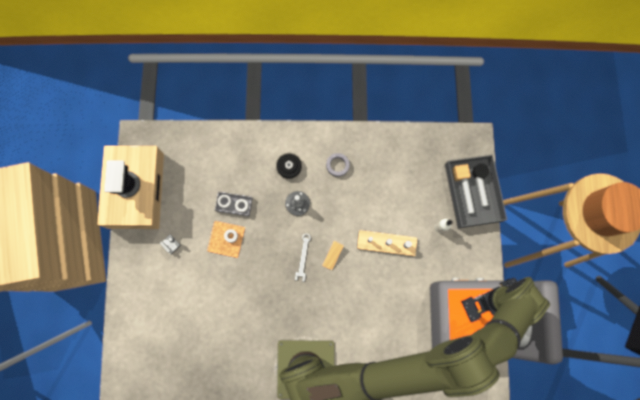

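View pics/side0.png

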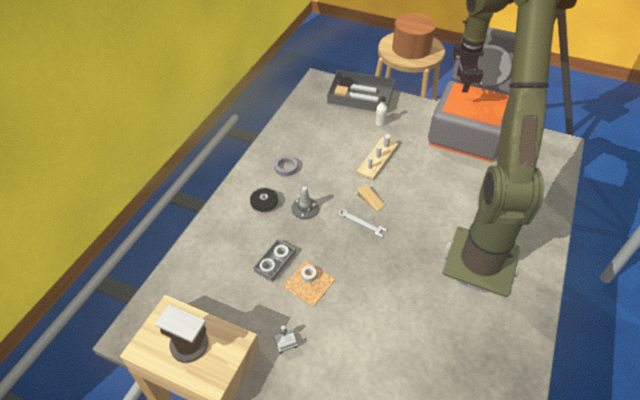

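The top view shows the spacer on the mat at (231,235), the gauge at (298,203), the rack posts at (370/388/406, 242) and the box at (235,203). The side view shows the spacer at (309,271), the gauge at (304,200) and the rack at (378,155).

```bash
python3 - <<'E'
from h import *
import pickle
T=pickle.load(open('top0.pkl','rb'));S=pickle.load(open('side0.pkl','rb'))
a=cv2.resize(T['pixels'][185:275,205:425],None,fx=3.6,fy=3.6,interpolation=cv2.INTER_CUBIC)
b=cv2.resize(S['pixels'][120:300,240:420],None,fx=1.6,fy=1.6,interpolation=cv2.INTER_CUBIC)
c=np.zeros((a.shape[0]+270,800,3),np.uint8); c[:a.shape[0],:a.shape[1]]=a[:,:800]
x=cv2.resize(S['pixels'][255:287,290:330],(330,264),interpolation=cv2.INTER_CUBIC);y=cv2.resize(S['pixels'][180:222,285:325],(251,264),interpolation=cv2.INTER_CUBIC);z=cv2.resize(S['pixels'][130:182,352:404],(264,264),interpolation=cv2.INTER_CUBIC)
o=a.shape[0]+3
c[o:o+264,0:264]=x[:,:264];c[o:o+264,268:268+251]=y;c[o:o+264,525:789]=z
cv2.imwrite('pics/c1.png',c[:,:,::-1])
for n,s in(('top',T),('side',S)):
    P=pts(s); ok=s['range_z']>0
    for nm,c0,rad in(('spacer',(231,235) if n=='top' else (309,271),0.06),('gauge',(298,203) if n=='top' else (304,200),0.07),('rack',(388,243) if n=='top' else (378,155),.13)):
        g=plane(s,[c0],0.03)[0]; m=ok&(np.hypot(P[...,0]-g[0],P[...,1]-g[1])<rad)&(P[...,2]<.15)
        q=P[m]
        print(n,nm,g.round(4),'zpct',np.percentile(q[:,2],[2,25,50,75,90,95,99]).round(4))
        for lo,hi in((.02,.04),(.04,.08),(.08,.13)):
            w=q[(q[:,2]>lo)&(q[:,2]<hi)]
            if len(w): print('  ',lo,len(w),w.mean(0).round(4),w.min(0).round(4),w.max(0).round(4))
E
```

```text
top spacer [0.4846 0.281  0.03  ] zpct [-0.0065  0.0006  0.0042  0.0089  0.0229  0.0271  0.0334]
   0.02 92 [0.4846 0.2845 0.0272] [0.4623 0.2627 0.0203] [0.5079 0.3071 0.0386]
top gauge [0.6078 0.0322 0.03  ] zpct [-0.0076 -0.0002  0.0057  0.0141  0.0362  0.0747  0.1111]
   0.02 86 [0.6063 0.0347 0.0297] [ 0.5748 -0.0056  0.0202] [0.6478 0.0817 0.0398]
   0.04 45 [0.6024 0.0352 0.0582] [0.5862 0.0171 0.0406] [0.6196 0.0546 0.08  ]
   0.08 47 [0.6094 0.0353 0.103 ] [0.5984 0.0242 0.0811] [0.6221 0.0499 0.122 ]
top rack [ 0.4577 -0.3051  0.03  ] zpct [-0.0091 -0.0017  0.0026  0.0138  0.0206  0.0245  0.0689]
   0.02 318 [ 0.4616 -0.2964  0.0233] [ 0.4138 -0.4095  0.02  ] [ 0.5075 -0.1931  0.0391]
   0.04 92 [ 0.4573 -0.3206  0.0651] [ 0.4403 -0.3849  0.0414] [ 0.4761 -0.2259  0.0794]
side spacer [0.4824 0.2846 0.03  ] zpct [-0.005   0.0006  0.003   0.0068  0.0236  0.0267  0.0309]
   0.02 126 [0.4828 0.2885 0.0259] [0.4594 0.2643 0.02  ] [0.506 0.313 0.034]
side gauge [0.6203 0.0257 0.03  ] zpct [-0.0075 -0.0007  0.0069  0.026   0.0675  0.0887  0.1086]
   0.02 100 [0.6053 0.05   0.0292] [0.5804 0.018  0.0201] [0.6388 0.0709 0.0392]
   0.04 93 [0.607  0.0494 0.0588] [0.5927 0.0322 0.0401] [0.6287 0.0621 0.0789]
   0.08 67 [0.6089 0.0438 0.0977] [0.5977 0.0278 0.0814] [0.621  0.0539 0.1152]
side rack [ 0.458  -0.2941  0.03  ] zpct [-0.009  -0.0032  0.0003  0.0129  0.0197  0.0383  0.0659]
   0.02 124 [ 0.4577 -0.2914  0.0255] [ 0.4234 -0.3991  0.02  ] [ 0.502  -0.1834  0.0399]
   0.04 123 [ 0.4578 -0.3061  0.0571] [ 0.4391 -0.3814  0.0404] [ 0.4766 -0.2181  0.0762]
```

View pics/c1.png

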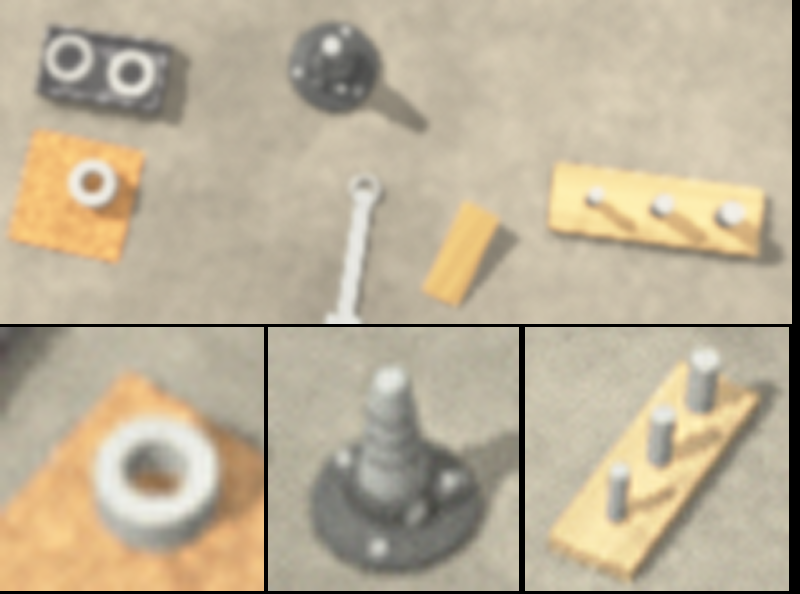

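```bash
cat >> h.py <<'E'
def blob(s,c,half,fn,zs,show=None,F=8):
    """largest blob near c of mask fn(hsv) in upscaled patch; returns contour (px), hull"""
    u,v=map(int,c); h=half
    p=cv2.resize(s['pixels'][v-h:v+h,u-h:u+h],None,fx=F,fy=F,interpolation=cv2.INTER_CUBIC)
    m=fn(cv2.cvtColor(p,cv2.COLOR_RGB2HSV).astype(int)).astype(np.uint8)
    cs,_=cv2.findContours(m,cv2.RETR_EXTERNAL,cv2.CHAIN_APPROX_NONE)
    cs=[k for k in cs if len(k)>10]
    k=max(cs,key=cv2.contourArea).reshape(-1,2)
    return (k+.5)/F-.5+[u-h,v-h]
def circ(xy):
    A=np.c_[2*xy,np.ones(len(xy))]; b=(xy**2).sum(1); x=np.linalg.lstsq(A,b,rcond=None)[0]
    return x[:2],np.sqrt(x[2]+x[0]**2+x[1]**2)
E
python3 - <<'E'
from h import *
import pickle
T=pickle.load(open('top0.pkl','rb'));S=pickle.load(open('side0.pkl','rb'))
white=lambda h:(h[...,2]>150)&(h[...,1]<70)
for n,s,c in(('top',T,(231,235)),('side',S,(309,270))):
    k=blob(s,c,14,white,0); e=cv2.fitEllipse(k.astype(np.float32))
    print(n,'spacer',k.min(0),k.max(0),e, plane(s,[e[0]],.028).round(4), plane(s,[e[0]],.018).round(4))
    hs=cv2.cvtColor(s['pixels'],cv2.COLOR_RGB2HSV); print(hs[c[1]-10:c[1]+11:2,c[0],1:].tolist())
dark=lambda h:(h[...,2]<105)
for n,s,c in(('top',T,(298,203)),('side',S,(304,208))):
    k=blob(s,c,22,dark,0); P=plane(s,k,.012)[:,:2]; P0=P
    for i in range(6):
        q,rr=circ(P); d=abs(np.hypot(*(P0-q).T)-rr); P=P0[d<max(.004,.02-.004*i)]
    print(n,'foot',q.round(4),rr.round(4),len(P),len(P0))
    px=proj(s,[[*q,z] for z in(0,.012,.114)]); print(px.round(1).tolist())
# posts + nose: bright spot
W,Hh={'top':[(370,239),(388,242),(407,244)],'side':[(371,160),(379,147),(387,136)]},0
for n,s in(('top',T),('side',S)):
    for c in W[n]:
        k=blob(s,c,8,lambda h:(h[...,1]<75)&(h[...,2]>120),0); e,rad=cv2.minEnclosingCircle(k.astype(np.float32)); print(n,'post',k.min(0),k.max(0),e,plane(s,[e],.068).round(4))
    k=blob(s,(296,198) if n=='top' else (304,188),7,lambda h:(h[...,1]<75)&(h[...,2]>150),0); print(n,'nose',k.min(0),k.max(0),plane(s,[(k.min(0)+k.max(0))/2],.114).round(4))
E
```

```text
top spacer [223.5625 228.9375] [237.1875 242.1875] ((230.43162536621094, 235.50047302246094), (13.029989242553711, 13.650195121765137), 117.88134765625) [[0.483  0.2833 0.028 ]] [[0.4842 0.2849 0.018 ]]
[[124, 235], [131, 237], [65, 240], [13, 231], [80, 181], [136, 171], [106, 175], [20, 233], [22, 219], [115, 186], [138, 227]]
side spacer [294.5625 255.5625] [322.4375 271.0625] ((308.60723876953125, 263.01800537109375), (17.840707778930664, 31.08730125427246), 86.25200653076172) [[0.4964 0.257  0.028 ]] [[0.4993 0.251  0.018 ]]
[[35, 191], [71, 183], [111, 238], [30, 232], [12, 212], [19, 163], [56, 149], [102, 153], [9, 234], [17, 216], [17, 148]]
top foot [0.5986 0.0219] 0.0305 224 478
[[300.8, 206.9], [300.7, 206.3], [300.6, 201.0]]
side foot [0.596  0.0227] 0.0235 154 353
[[310.7, 207.0], [310.7, 204.8], [310.4, 185.5]]
top post [366.9375 235.5625] [373.9375 241.6875] (370.3778381347656, 238.6524658203125) [[ 0.4691 -0.234   0.068 ]]
top post [384.8125 237.6875] [393.0625 244.6875] (388.9256591796875, 241.34967041015625) [[ 0.4595 -0.302   0.068 ]]
top post [402.9375 239.6875] [412.6875 247.6875] (407.8125, 243.8125) [[ 0.4506 -0.3714  0.068 ]]
top nose [293.8125 194.1875] [299.3125 199.9375] [[0.613  0.0365 0.114 ]]
side post [362.5625 151.5625] [378.4375 167.4375] (370.5, 157.88780212402344) [[ 0.4684 -0.2303  0.068 ]]
side post [370.5625 138.5625] [386.4375 154.4375] (378.5, 145.5) [[ 0.4636 -0.305   0.068 ]]
side post [378.5625 127.5625] [394.4375 143.4375] (386.5, 135.5) [[ 0.4541 -0.3702  0.068 ]]
side nose [296.5625 180.5625] [310.4375 194.4375] [[0.6136 0.0406 0.114 ]]
```

```bash
python3 -m inch '[[0.9,1,0,-0.5,80],[0.9,1,0,-0.5,80],[0.9,1,0,-0.5,80],[0.9,1,0,-0.5,80],[0.9,1,0,-0.5,80]]' 8
python3 -m inch '[[0.9,1,0,-0.5,80],[0.9,1,0,-0.5,80],[0.9,1,0,-0.5,80],[0.9,1,0,-0.5,80],[0.9,1,0,-0.5,80]]'
python3 -m inch '[[0,1,0,0,80],[0,1,0,0,80],[0,1,0,0,80],[0,1,0,0,80],[0,1,0,0,80]]'
python3 -m inch '[[0,1,0,0,80],[0,1,0,0,80],[0,1,0,0,80],[0,1,0,0,80],[0,1,0,0,80]]'
python3 -m inch '[[0,1,0,0,80],[0,1,0,0,80],[0,1,0,0,80],[0,1,0,0,80],[0,1,0,0,80]]'
```

```text
clock: 0.6
tool_pos: [0.3615, -0.4473, 0.2574]
eef_rot: [0.997, 0.072, -0.0, -0.0]
contact_force: [1.2, -1.0, -0.3]
opening: 0.909
clock: 1.1
tool_pos: [0.474, -0.3222, 0.2574]
eef_rot: [0.998, -0.058, -0.0, -0.0]
contact_force: [1.0, 0.4, 0.0]
opening: 0.906
clock: 1.6
tool_pos: [0.4731, -0.1974, 0.2575]
eef_rot: [0.998, -0.057, -0.0, -0.0]
contact_force: [0.2, 0.0, -0.0]
opening: 0.908
clock: 2.1
tool_pos: [0.4732, -0.0725, 0.2575]
eef_rot: [0.998, -0.057, -0.0, 0.0]
contact_force: [0.9, -0.2, 1.0]
opening: 0.908
clock: 2.6
tool_pos: [0.4732, 0.0525, 0.2575]
eef_rot: [0.998, -0.057, -0.0, 0.0]
contact_force: [1.1, 0.5, -0.1]
opening: 0.904
```

```bash
python3 -m inch '[[0.2,1,0,0,80],[0.2,1,0,0,80],[0,1,0,0,80],[0,1,0,0,80],[0,1,-0.5,0,80]]'
python3 -m inch '[[0,1,-1,0,80],[0,1,-1,0,80],[0,1,-1,0,80],[0,1,-1,0,80],[0,0.3,-1,0,80]]'
python3 -m inch '[[0,0,-1,0,80],[0,0,-1,0,80],[0,0,-1,0,80],[0,0,-0.5,0,80],[0,0,-0.2,0,80]]'
python3 -m inch '[[0,0,-0.1,0,80],[0,0,0,0,40],[0,0,0,0,40],[0,0,0,0,40],[0,0,0,0,40]]' 5
```

```text
clock: 3.1
tool_pos: [0.4841, 0.1778, 0.2459]
eef_rot: [0.998, -0.057, 0.001, -0.001]
contact_force: [-0.0, -0.4, 0.8]
opening: 0.905
clock: 3.6
tool_pos: [0.4827, 0.2879, 0.1189]
eef_rot: [0.998, -0.055, -0.0, -0.001]
contact_force: [-0.3, 0.5, -0.1]
opening: 0.91
clock: 4.1
tool_pos: [0.4828, 0.2836, 0.0265]
eef_rot: [0.998, -0.057, -0.001, 0.001]
contact_force: [-0.6, 0.2, -0.3]
opening: 0.907
clock: 4.6
tool_pos: [0.4838, 0.2842, 0.0258]
eef_rot: [0.998, -0.057, 0.0, -0.0]
contact_force: [-0.8, 0.1, 0.2]
opening: 0.566
```

```bash
python3 -m inch '[[0,0,0,0,40],[0,0,0,0,40],[0,0,0,0,40],[0,0,0,0,60],[0,0,0,0,60]]'
python3 -m inch '[[0,0,0,1,60],[0,0,0,1,60],[0,0,0,1,60],[0,0,0,1,60],[0,0,0,1,60]]'
python3 -m inch '[[0,0,0,1,60],[0,0,0,1,60],[0,0,0,1,60],[0,0,0,1,60],[0,0,0,1,60]]'
python3 -m inch '[[0,0,0,1,60],[0,0,0,1,60],[0,0,0,1,60],[0,0,0,1,60],[0,0,0,1,60]]'
python3 -m inch '[[0,0,0,0,40],[0,0,0,0,40],[0,0,0,0,40],[0,0,0,0,40],[0,0,0,0,40]]' 5
```

```text
clock: 5.1
tool_pos: [0.4833, 0.2839, 0.025]
eef_rot: [0.998, -0.057, -0.0, 0.0]
contact_force: [0.7, 0.1, 0.1]
opening: 0.678
clock: 5.6
tool_pos: [0.4833, 0.2839, 0.0249]
eef_rot: [0.979, 0.205, -0.0, 0.0]
contact_force: [-0.6, 0.5, -0.1]
opening: 0.684
clock: 6.1
tool_pos: [0.4833, 0.2838, 0.0249]
eef_rot: [0.892, 0.451, -0.0, 0.0]
contact_force: [-0.3, -0.2, -0.4]
opening: 0.681
clock: 6.6
tool_pos: [0.4833, 0.2838, 0.0249]
eef_rot: [0.745, 0.667, -0.0, 0.0]
contact_force: [0.6, -0.5, 0.5]
opening: 0.678
clock: 7.1
tool_pos: [0.4834, 0.284, 0.0252]
eef_rot: [0.747, 0.665, -0.0, 0.0]
contact_force: [0.3, 0.1, -1.1]
opening: 0.537
```

```bash
python3 -m inch '[[0,0,0,0,40],[0,0,0,0,40],[0,0,0,0,40],[0,0,0.4,0,40],[0,0,1,0,40]]' 35
cat > foot.py <<'E'
from h import *
import pickle
from scipy.ndimage import map_coordinates
def edges(s,c,R0,R1,zfar,znear,n=72):
    g=cv2.cvtColor(s['pixels'],cv2.COLOR_RGB2GRAY).astype(float); out=[]
    cd=np.array(s['position'])[:2]-c; cd/=np.linalg.norm(cd)
    rr=np.arange(R0,R1,.0005)
    for t in np.linspace(0,2*np.pi,n,endpoint=False):
        d=np.array([np.cos(t),np.sin(t)]); z=znear if d@cd>0 else zfar
        uv=proj(s,np.c_[c+rr[:,None]*d,np.full(len(rr),z)]); p=map_coordinates(g,[uv[:,1],uv[:,0]],order=3)
        gr=np.convolve(np.gradient(p),np.ones(7)/7,'same'); i=np.argmax(gr[4:-4])+4
        out.append((*(c+rr[i]*d),gr[i],t))
    return np.array(out)
def fit(s,c,Rn,zf,zn,w=.014):
    c=np.array(c)
    for it in range(4):
        e=edges(s,c,Rn-w,Rn+w,zf,zn); e=e[e[:,2]>np.median(e[:,2])*.6]; P=e[:,:2]
        for j in range(5):
            d=P-c; rad=np.hypot(*d.T); res=rad-Rn; k=abs(res-np.median(res))<.004
            q,ra=circ(P[k]); c=q
    return q,ra,k.sum()
E
python3 - <<'E'
from foot import *
for n in('top','side'):
    s=pickle.load(open(n+'0.pkl','rb'))
    for c in((.612,.037),(.607,.040)): print(n,fit(s,c,.048,.012,0.))
    if n=='top':
        g=cv2.cvtColor(s['pixels'],cv2.COLOR_RGB2GRAY)
        print(g[186:222:2,282:314:2])
E
```

```text
clock: 7.6
tool_pos: [0.4823, 0.2833, 0.0596]
eef_rot: [0.746, 0.666, -0.002, -0.0]
contact_force: [-1.1, 0.2, -0.7]
opening: 0.531
top (array([0.61141737, 0.03478201]), np.float64(0.04863873699924525), np.int64(64))
top (array([0.6114003, 0.0348254]), np.float64(0.04862855637852552), np.int64(64))
[[185 185 180 175 174 180 180 179 179 180 181 188 192 189 191 190]
 [183 182 181 178 176 180 179 180 184 183 182 187 194 191 192 192]
 [183 182 182 180 178 176 169 165 168 174 176 184 189 195 197 190]
 [179 178 179 174 168 147 130 123 127 165 154 162 185 195 198 186]
 [178 181 177 153 135 123 123 142 136 161 140 121 158 190 196 189]
 [180 185 170 139 128 121 153 218 199 127 115 111 118 155 189 190]
 [177 183 159 138 128 114 160 221 205 122 109 105 108 121 172 191]
 [173 172 144 137 122 123 127 147 138 104  94  85  93 105 145 192]
 [171 165 137 135 118 125 112  98 104  99  93  76  82  98 129 186]
 [174 163 163 166 110 110 101  97 103 102  89  74  80  89 127 183]
 [177 166 148 141 108 108 104  94  99  92  77  77  82  89 131 183]
 [181 176 140 116 111 118 102  86 109 114  82  98  88  99 136 166]
 [182 184 157 122 106 105  95  90 117 130 100 129 101 120 137 141]
 [178 178 174 150 114 104 104 102  98  93  92 102 109 131 136 138]
 [181 181 178 170 153 123 107 102 102 102 101 114 136 139 135 137]
 [181 181 179 172 174 171 155 135 130 134 150 174 181 183 164 144]
 [179 176 178 177 181 179 179 183 184 187 191 196 194 199 197 175]
 [180 174 175 178 180 179 188 194 195 196 191 189 189 192 194 190]]
side (array([0.61159651, 0.03867936]), np.float64(0.0470026156308203), np.int64(55))
side (array([0.61163064, 0.03865714]), np.float64(0.0470187175101322), np.int64(55))
```

```bash
python3 -m inch '[[0,0,1,0,40],[0,0,1,0,40],[0,0,1,0,40],[0,0,1,0,40],[0,0,0.8,0,40]]'
python3 -m inch '[[0.6,-1,0,0,40],[0.6,-1,0,0,40],[0.6,-1,0,0,40],[0.6,-1,0,0,40],[0.6,-1,0,0,40]]'
python3 -m inch '[[0.6,-1,0,0,40],[0.6,-1,0,0,40],[0.6,-1,0,0,40],[0.32,-1,0,0,40],[0,-0.9,0,0,40]]'
python3 - <<'E'
from foot import *
import foot
s0={n:pickle.load(open(n+'0.pkl','rb')) for n in('top','side')}
for n in s0:
    s=dict(s0[n]); s['pixels']=255-s['pixels']
    print(n,'spacer',fit(s,(.483,.284),.024,.028,.004,.007))
    print(n,'gauge', fit(s0[n],(.612,.036),.048,.012,0.,.010))
    for c,R0 in(((.469,-.233),.008),((.460,-.302),.010),((.451,-.371),.012)):
        try: print(n,'post',fit(s,c,R0,.068,.068,.006))
        except Exception as e: print(e)
s=snap('side');save(s,'s1.png',(240,100,400,220),5);pickle.dump(s,open('s1.pkl','wb'));s=snap('top');pickle.dump(s,open('t1.pkl','wb'));print(r.get_state()['tool_pos'])
E
```

```text
clock: 8.1
tool_pos: [0.4836, 0.284, 0.1825]
eef_rot: [0.747, 0.665, 0.001, 0.0]
contact_force: [0.6, 0.5, -0.5]
opening: 0.534
clock: 8.6
tool_pos: [0.5588, 0.1577, 0.181]
eef_rot: [0.746, 0.665, 0.0, 0.0]
contact_force: [-0.2, 0.9, -1.2]
opening: 0.531
clock: 9.1
tool_pos: [0.6125, 0.0347, 0.1809]
eef_rot: [0.747, 0.665, 0.0, 0.001]
contact_force: [-0.2, 0.7, -0.9]
opening: 0.529
top spacer (array([0.48562603, 0.28660876]), np.float64(0.022940600796243205), np.int64(71))
top gauge (array([0.61143768, 0.03487355]), np.float64(0.048687569563572515), np.int64(65))
top post (array([ 0.47030936, -0.23391657]), np.float64(0.0074341115500311345), np.int64(58))
top post (array([ 0.4604387 , -0.30365504]), np.float64(0.009010130125578336), np.int64(61))
top post (array([ 0.45108949, -0.37291569]), np.float64(0.01110339523131712), np.int64(46))
side spacer (array([0.48782958, 0.27820429]), np.float64(0.020314967411737366), np.int64(55))
side gauge (array([0.61159695, 0.03862456]), np.float64(0.04704000521301227), np.int64(56))
side post (array([ 0.47466573, -0.23055448]), np.float64(0.009897647012030717), np.int64(45))
side post (array([ 0.46062618, -0.30436593]), np.float64(0.013260826716506718), np.int64(41))
side post (array([ 0.45172111, -0.3698206 ]), np.float64(0.01097144917655186), np.int64(61))
[0.61145279 0.03117866 0.18034139]
```

View pics/s1.png

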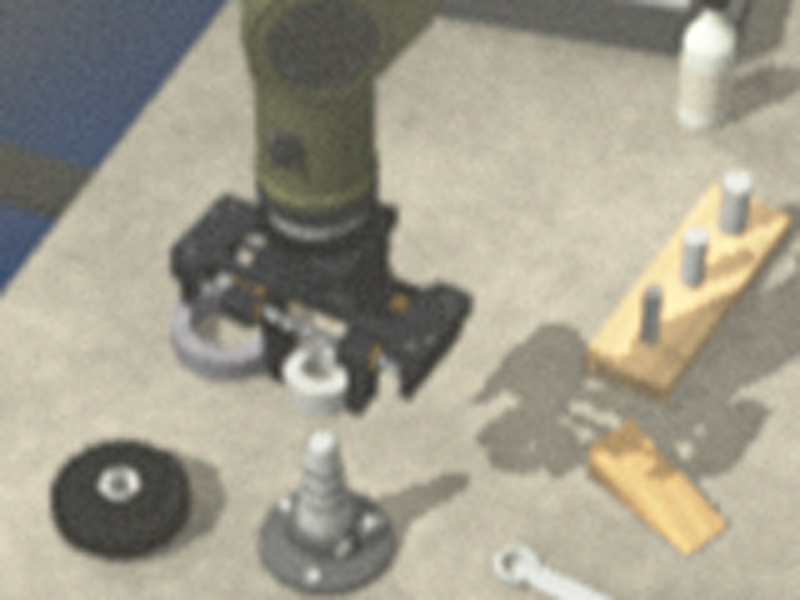

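The side crop shows the spacer held level over the gauge: ring centre near crop (317,365), cone nose at (322,440), with all three lines visible on the cone.

```bash
python3 -m inch '[[0,0,0,0,40],[0,0,0,0,40],[0,0,0,0,40],[0,0,0,0,40],[0,0,0,0,40]]'
python3 - <<'E'
from foot import *
st=r.get_state();print(st['tool_pos'],st['contact_force'],st['moment'])
w=lambda t:(lambda h:(h[...,1]<75)&(h[...,2]>t))
for n,c in(('top',(296,197)),('side',(304,188))):
    s=pickle.load(open(n+'0.pkl','rb'))
    g=cv2.cvtColor(s['pixels'],cv2.COLOR_RGB2GRAY)
    print(g[c[1]-6:c[1]+22,c[0]-9:c[0]+10] if n=='side' else g[c[1]-6:c[1]+7,c[0]-8:c[0]+9])
    if n=='top':
        for t in(170,185,200):
            k=blob(s,c,6,w(t),0);M=cv2.moments((k*16).astype(np.int32));print(t,plane(s,[[M['m10']/M['m00']/16,M['m01']/M['m00']/16]],.114))
    # where the axis at candidate projects
    print(proj(s,[[.612,.036,z] for z in(.04,.062,.09,.114)]).round(2).tolist())
s=pickle.load(open('s1.pkl','rb'))
print('spacer proj',proj(s,[[.6115,.0312,.1593],[.6115,.0312,.1833]]).round(2).tolist())
save(s,'s1b.png',(285,165,325,225),10)
E
```

```text
clock: 9.7
tool_pos: [0.6114, 0.0373, 0.1803]
eef_rot: [0.746, 0.666, 0.0, -0.0]
contact_force: [0.4, -0.7, -0.6]
opening: 0.533
[0.61140923 0.03727265 0.18031783] [ 0.38114424 -0.6504335  -0.55880721] [-0.05917309 -0.05640069  0.04359693]
[[177 177 177 173 166 157 150 145 141 140 143 151 158 161 165 171 177]
 [174 171 168 158 147 137 130 126 123 120 127 143 165 168 154 151 162]
 [166 159 151 140 130 123 121 120 120 121 125 147 176 179 151 133 138]
 [153 144 135 128 123 121 123 131 142 143 136 142 161 164 140 120 121]
 [144 134 129 126 122 124 136 163 184 186 167 143 136 136 125 115 114]
 [139 131 128 125 121 125 153 196 218 218 199 160 127 118 115 112 111]
 [138 133 129 124 118 125 163 210 226 226 211 169 126 113 112 110 109]
 [138 135 128 120 114 125 160 202 221 221 205 162 122 109 109 106 105]
 [138 133 124 116 116 127 146 173 193 194 175 142 114 105 101  98  95]
 [137 133 122 118 123 128 127 134 147 149 138 119 104  97  94  90  85]
 [134 130 121 121 128 129 115 108 112 117 114 108 101  95  91  84  80]
 [135 128 118 118 125 123 112  99  98 101 104 102  99  96  93  83  76]
 [147 13
[... 1948 characters left out ...]
9  96
  103]
 [116 115 123 119 152 183 187 179 168 156 153 136 129 124 119 100  88 119
  161]
 [116 116 111 119 145 179 181 179 173 164 152 141 128 118 115  96  95 131
  185]
 [125 113 103 108 128 160 174 177 172 160 154 137 126 112 103  88 100 128
  161]
 [123 123 101 102 118 128 147 164 159 152 145 134 115 109  90  81  92 112
  125]
 [123 124 107  99 104 113 121 130 140 134 122 117 113 111 106  87  81  98
   96]
 [123 125 117 103 101 102 110 111 109 110 110 103 113 130 129  91  74  83
   91]
 [121 124 126 113 105  97  96 100  95 104  96  97 126 147 137  92  71  96
   98]]
[[304.85, 200.92], [304.75, 196.79], [304.62, 191.42], [304.5, 186.72]]
spacer proj [[305.02, 176.64], [304.9, 171.64]]
```

View pics/s1b.png

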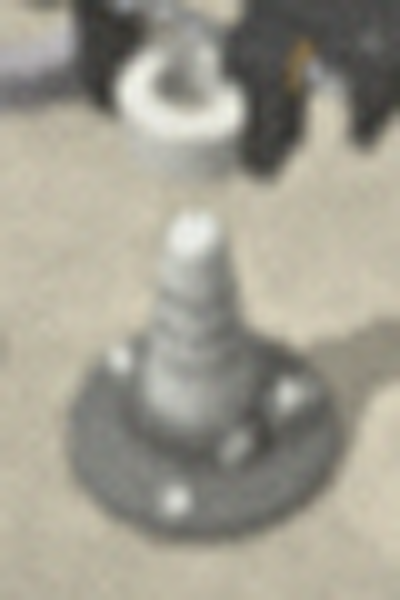

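The zoomed crop shows the spacer rim at columns 118–244 and the nose at 165–222 (crop px). The arm was still settling in that picture, so I'll remeasure from a fresh one.

```bash
python3 - <<'E'
from foot import *
tp=r.get_state()['tool_pos']; s=snap('side');pickle.dump(s,open('s2.pkl','wb')); print(tp,r.get_state()['tool_pos'])
g=cv2.cvtColor(s['pixels'],cv2.COLOR_RGB2GRAY)
print(g[168:188,290:318])
print(proj(s,[[*tp[:2],tp[2]-.021],[*tp[:2],tp[2]+.003],[.6128,.0365,.114]]).round(2))
E
```

```text
[0.61140923 0.03727265 0.18031783] [0.61142209 0.03702134 0.18027239]
[[185 179 114  74  63  59  65  57  65 100 120 123 147 166 175 165 158 124
   98  77  76  78  77  78  72  68  68  76]
 [183 170 115  75  62  64  56  58  67 100 127 153 161 152 150 148 147 105
   76  75  80  75  74  75  79  76  74  75]
 [172 156 108  79  68  66  59  65 107 131 164 188 189 165 173 182 156  98
   72  83  84  81  79  75  90  98  85  75]
 [140 128  93  73  63  57  64 109 169 191 196 204 181 166 190 200 169  92
   76  77  85  86  79  84 101 116 100  79]
 [109 101  92  67  62  59  87 166 222 229 202 177 144 150 171 184 161  88
   65  71  75  78  76  80 112 120 124 114]
 [ 95  97  89  65  63  69 125 209 233 225 177 136 116 132 155 178 158 114
   85  67  67  70  74  74  98 112 145 164]
 [104 112 102  89  67  62 135 224 232 216 170 120 112 121 140 176 178 157
  145  98  65  68  70  69  72  95 151 183]
 [138 146 140 120  83  66 128 219 230 226 192 145 133 137 146 172 191 205
  203 123  70  70  70  59  65  99 166 183]
 [169 177 172 152 121  89 126 199 227 228 223 192 179 177 180 190 216 230
  218 133  70  61  7
[... 662 characters left out ...]
167 161 150 139 138
  132 102  81  75 102 151 186 195 188 187]
 [191 190 187 190 190 191 187 188 185 185 184 180 176 169 157 152 154 155
  159 147 131 121 152 183 194 187 186 183]
 [188 190 189 191 187 191 191 188 191 192 191 183 176 177 165 163 171 175
  181 181 177 170 179 187 189 185 177 183]
 [185 187 187 193 185 189 190 193 192 193 190 187 183 185 182 182 187 177
  183 189 188 187 182 184 187 186 183 184]
 [190 187 187 188 186 185 185 190 196 196 190 185 186 209 203 209 190 184
  186 184 191 186 190 188 184 182 184 183]
 [191 189 186 181 186 183 189 187 192 191 189 181 210 226 231 230 207 176
  185 185 187 189 188 188 187 185 182 186]]
[[304.27 177.87]
 [304.14 172.87]
 [304.22 186.75]]
```

```bash
python3 -m inch '[[0.02,0,-0.6,0,40],[0,0,-0.6,0,40],[0,0,-0.5,0,40],[0,0,-0.3,0,40],[0,0,-0.2,0,40]]'
python3 -m inch '[[0,0,0,0,40],[0,0,0,0,40],[0,0,-0.08,0,40],[0,0,0,0,40],[0,0,0,0,40]]'
python3 -m inch '[[0,0,-0.08,0,40],[0,0,0,0,40],[0,0,0,0,40]]'
python3 -m inch '[[0,0,-0.08,0,40],[0,0,0,0,40],[0,0,0,0,40]]'
```

```text
clock: 10.25
tool_pos: [0.6117, 0.0361, 0.1239]
eef_rot: [0.747, 0.665, -0.001, -0.0]
contact_force: [0.4, -0.9, -1.0]
opening: 0.532
clock: 10.75
tool_pos: [0.6121, 0.0363, 0.1235]
eef_rot: [0.747, 0.665, 0.0, 0.0]
contact_force: [0.3, -1.0, -0.7]
opening: 0.528
clock: 11.05
tool_pos: [0.6121, 0.036, 0.1212]
eef_rot: [0.747, 0.665, -0.0, 0.0]
contact_force: [0.5, -2.0, -1.6]
opening: 0.532
clock: 11.35
tool_pos: [0.6121, 0.0358, 0.1191]
eef_rot: [0.747, 0.665, -0.0, 0.0]
contact_force: [2.5, -3.2, -0.4]
opening: 0.528
```

```bash
python3 -m inch '[[0.02,-0.06,0,0,40],[0,0,0,0,40],[0,0,0,0,40]]'
python3 -m inch '[[0.02,-0.06,0,0,40],[0,0,0,0,40],[0,0,0,0,40]]'
```

```text
clock: 11.65
tool_pos: [0.6122, 0.0356, 0.1192]
eef_rot: [0.746, 0.666, 0.0, -0.0]
contact_force: [-0.1, -0.6, -2.0]
opening: 0.529
clock: 11.95
tool_pos: [0.6129, 0.0339, 0.1192]
eef_rot: [0.746, 0.666, 0.0, -0.0]
contact_force: [0.4, 0.8, -1.4]
opening: 0.533
```

```bash
python3 -m inch '[[0,0,-0.08,0,40],[0,0,0,0,40],[0,0,0,0,40]]'
python3 -m inch '[[0,0,-0.08,0,40],[0,0,0,0,40],[0,0,0,0,40]]'
```

```text
clock: 12.25
tool_pos: [0.6129, 0.0336, 0.1171]
eef_rot: [0.746, 0.665, -0.0, -0.0]
contact_force: [0.6, -0.4, 0.6]
opening: 0.531
clock: 12.55
tool_pos: [0.6129, 0.0335, 0.1151]
eef_rot: [0.746, 0.665, -0.0, -0.0]
contact_force: [0.8, 0.2, -1.2]
opening: 0.532
```

```bash
python3 -m inch '[[0,0,-0.06,0,40],[0,0,0,0,40],[0,0,0,0,40]]'
python3 -m inch '[[0,0,-0.06,0,40],[0,0,0,0,40],[0,0,0,0,40]]'
```

```text
clock: 12.85
tool_pos: [0.6129, 0.0337, 0.1137]
eef_rot: [0.746, 0.665, 0.0, -0.0]
contact_force: [-0.3, 0.9, -0.1]
opening: 0.533
clock: 13.15
tool_pos: [0.6129, 0.0338, 0.1122]
eef_rot: [0.746, 0.665, 0.0, -0.0]
contact_force: [-1.5, 1.4, -1.4]
opening: 0.533
```

```bash
python3 -m inch '[[-0.01,0.02,-0.06,0,40],[0,0,0,0,40],[0,0,0,0,40]]'
python3 -m inch '[[0,0,0,0,40],[0,0,0,0,40]]'
python3 - <<'E'
from plant import r
s=r.get_state();print(s['tool_pos'],s['contact_force'],s['moment'])
E
```

```text
clock: 13.45
tool_pos: [0.6128, 0.0341, 0.1107]
eef_rot: [0.747, 0.665, 0.0, -0.0]
contact_force: [-1.1, 0.9, -0.8]
opening: 0.526
clock: 13.65
tool_pos: [0.6128, 0.0341, 0.1108]
eef_rot: [0.746, 0.665, 0.0, 0.0]
contact_force: [-0.1, 2.1, -0.1]
opening: 0.531
[0.61277341 0.03406759 0.11075471] [-0.09053954  2.11258212 -0.09391556] [ 0.25087269 -0.01531971 -0.01558639]
```

```bash
cat > f.py <<'E'
from plant import r
s=r.get_state();m=s['moment'];print('Z %.4f F %s Mx->+y %.3f My->-x %.3f'%(s['tool_pos'][2],s['contact_force'].round(1),m[0]+.059,m[1]+.056))
E
python3 -m inch '[[0,0.02,0,0,40],[0,0,0,0,40],[0,0,0,0,40]]';python3 f.py
python3 -m inch '[[0,0.01,-0.06,0,40],[0,0,0,0,40],[0,0,0,0,40]]';python3 f.py
```

```text
clock: 13.95
tool_pos: [0.6127, 0.0342, 0.1108]
eef_rot: [0.747, 0.665, -0.0, 0.0]
contact_force: [-0.4, 0.3, 0.2]
opening: 0.532
Z 0.1108 F [-0.4  0.3  0.2] Mx->+y 0.092 My->-x 0.010
clock: 14.25
tool_pos: [0.6128, 0.0343, 0.1093]
eef_rot: [0.747, 0.665, -0.0, 0.0]
contact_force: [0.3, -1.6, 0.8]
opening: 0.53
Z 0.1093 F [ 0.3 -1.6  0.8] Mx->+y -0.150 My->-x 0.016
```

```bash
python3 -m inch '[[0,-0.01,-0.03,0,40],[0,0,0,0,40],[0,0,0,0,40]]';python3 f.py
python3 -m inch '[[0,0,-0.03,0,40],[0,0,0,0,40],[0,0,0,0,40]]';python3 f.py
```

```text
clock: 14.55
tool_pos: [0.6128, 0.0344, 0.1089]
eef_rot: [0.747, 0.665, 0.0, 0.0]
contact_force: [-0.8, -0.4, 3.6]
opening: 0.533
Z 0.1089 F [-0.8 -0.4  3.6] Mx->+y -0.190 My->-x 0.272
clock: 14.85
tool_pos: [0.6128, 0.0343, 0.1084]
eef_rot: [0.747, 0.665, 0.0, 0.0]
contact_force: [-1.4, -2.2, 7.9]
opening: 0.528
Z 0.1084 F [-1.4 -2.2  7.9] Mx->+y -0.173 My->-x 0.414
```

```bash
python3 -m inch '[[-0.016,-0.01,0,0,40],[0,0,0,0,40],[0,0,0,0,40]]';python3 f.py
python3 - <<'E'
from h import *
s=snap('side');save(s,'s3.png',(285,165,325,225),10)
E
python3 f.py
```

```text
clock: 15.15
tool_pos: [0.6128, 0.0343, 0.1084]
eef_rot: [0.747, 0.665, 0.0, 0.0]
contact_force: [-0.0, -0.3, 6.7]
opening: 0.535
Z 0.1084 F [-0.  -0.3  6.7] Mx->+y -0.144 My->-x 0.263
Z 0.1084 F [-0.7 -1.6  6.6] Mx->+y -0.209 My->-x 0.270
```

View pics/s3.png

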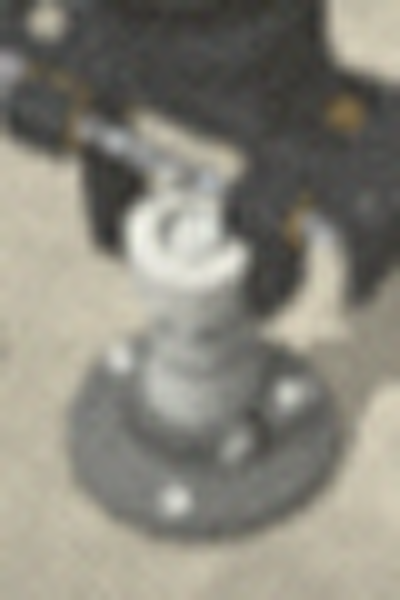

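The crop shows the spacer stopped with its lower rim near row 300, at the top of the cone, and the two lower lines (about rows 330 and 360) still visible beneath it. That matches the top line.

```bash
python3 -m inch '[[-0.014,-0.012,0,0,40],[0,0,0,0,40],[0,0,0,0,40]]';python3 f.py
python3 -m inch '[[0,0,-0.02,0,40],[0,0,0,0,40],[0,0,0,0,40]]';python3 f.py
```

```text
clock: 15.5
tool_pos: [0.6127, 0.0343, 0.1084]
eef_rot: [0.746, 0.665, 0.001, 0.0]
contact_force: [0.3, -0.5, 5.5]
opening: 0.53
Z 0.1084 F [ 0.3 -0.5  5.5] Mx->+y -0.059 My->-x 0.105
clock: 15.8
tool_pos: [0.6127, 0.0343, 0.1083]
eef_rot: [0.746, 0.665, 0.001, 0.001]
contact_force: [-1.9, 0.0, 9.0]
opening: 0.533
Z 0.1083 F [-1.9  0.   9. ] Mx->+y -0.102 My->-x 0.310
```

```bash
python3 -m inch '[[0,0,0.3,0,40],[0,0,0.5,0,40],[0,0,0.8,0,40],[0,0,0.8,0,40],[0,0,0.5,0,40]]'
python3 -m inch '[[-0.3,-0.5,0,0,40],[-0.55,-1,0,0,40],[-0.55,-1,0,0,40],[-0.55,-1,0,0,40],[-0.55,-1,0,0,40]]'
python3 -m inch '[[-0.55,-1,0,0,40],[-0.55,-1,0,0,40],[-0.55,-1,0,0,40],[-0.55,-1,0,0,40],[-0.55,-1,0,0,40]]'
python3 -m inch '[[-0.46,-0.8,0,0,40],[0,-0.5,-0.4,0,40],[0,0,-0.8,0,40],[0,0,-0.7,0,40],[0,0,-0.4,0,40]]'
python3 -m inch '[[0,0,-0.2,0,40],[0,0,0,0,40],[0,0,0,0,40],[0,0,0,0,40],[0,0,0,0,40]]';python3 f.py
python3 - <<'E'
from h import *
import pickle
s=snap('side');t=snap('top');pickle.dump((s,t),open('p.pkl','wb'))
a=s['pixels'][110:190,340:420];b=t['pixels'][205:265,345:425]
c=np.hstack([cv2.resize(a,(400,400),interpolation=cv2.INTER_CUBIC),cv2.resize(b,(400,300),interpolation=cv2.INTER_CUBIC)[:,:]] if 0 else [cv2.resize(a,(400,400),interpolation=cv2.INTER_CUBIC),cv2.resize(t['pixels'][195:275,345:425],(400,400),interpolation=cv2.INTER_CUBIC)])
cv2.imwrite('pics/p.png',c[:,:,::-1])
E
```

```text
clock: 16.3
tool_pos: [0.6123, 0.0343, 0.1816]
eef_rot: [0.746, 0.665, 0.001, 0.0]
contact_force: [0.2, 0.9, -0.8]
opening: 0.53
clock: 16.8
tool_pos: [0.5473, -0.0807, 0.1788]
eef_rot: [0.747, 0.665, -0.001, -0.001]
contact_force: [0.6, -1.0, -0.5]
opening: 0.529
clock: 17.3
tool_pos: [0.4783, -0.2053, 0.1789]
eef_rot: [0.747, 0.665, -0.001, -0.001]
contact_force: [0.0, 0.1, -0.0]
opening: 0.533
clock: 17.8
tool_pos: [0.4684, -0.2357, 0.1201]
eef_rot: [0.746, 0.666, -0.0, -0.001]
contact_force: [-0.1, -0.7, -0.2]
opening: 0.529
clock: 18.3
tool_pos: [0.4696, -0.2362, 0.1178]
eef_rot: [0.747, 0.665, 0.0, 0.001]
contact_force: [-0.2, 0.3, 0.1]
opening: 0.536
Z 0.1178 F [-0.2  0.3  0.1] Mx->+y 0.043 My->-x -0.000
```

View pics/p.png

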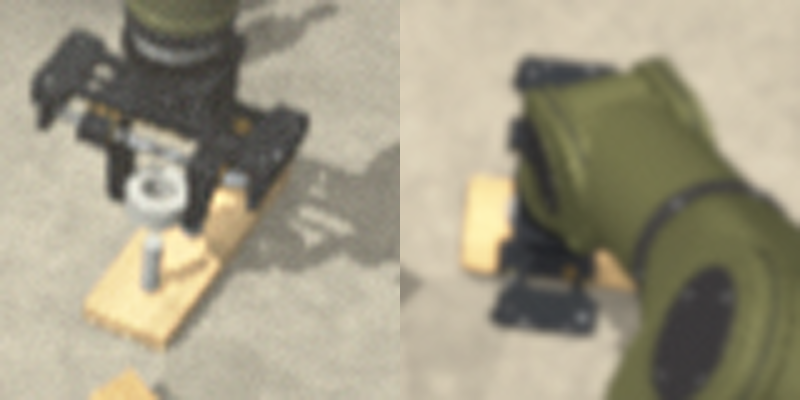

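Left: the spacer hangs over the thin post, ring centre at about column 158 and post at 152, which is about 2 mm off after allowing for perspective. Right: the arm hides the post.

```bash
python3 -m inch '[[0.04,0,-0.4,0,40],[0,0,-0.4,0,40],[0,0,-0.2,0,40],[0,0,0,0,40],[0,0,0,0,40]]';python3 f.py
python3 -m inch '[[0,0,-0.1,0,40],[0,0,-0.1,0,40],[0,0,0,0,40],[0,0,0,0,40]]';python3 f.py
python3 -m inch '[[0,0,-0.1,0,40],[0,0,-0.1,0,40],[0,0,0,0,40],[0,0,0,0,40]]';python3 f.py
```

```text
clock: 18.9
tool_pos: [0.4701, -0.2359, 0.0919]
eef_rot: [0.746, 0.665, -0.0, -0.0]
contact_force: [0.3, -0.9, -0.8]
opening: 0.533
Z 0.0919 F [ 0.3 -0.9 -0.8] Mx->+y -0.000 My->-x -0.032
clock: 19.3
tool_pos: [0.4702, -0.2361, 0.0873]
eef_rot: [0.746, 0.665, 0.0, 0.0]
contact_force: [0.2, 0.2, -0.9]
opening: 0.536
Z 0.0873 F [ 0.2  0.2 -0.9] Mx->+y -0.012 My->-x -0.038
clock: 19.7
tool_pos: [0.4702, -0.236, 0.0821]
eef_rot: [0.746, 0.665, -0.0, -0.0]
contact_force: [-0.5, 0.6, -0.0]
opening: 0.53
Z 0.0821 F [-0.5  0.6 -0. ] Mx->+y 0.098 My->-x -0.001
```

```bash
python3 -m inch '[[0,0,-0.3,0,40],[0,0,-0.4,0,40],[0,0,-0.4,0,40],[0,0,-0.2,0,40],[0,0,0,0,40]]';python3 f.py
python3 -m inch '[[0,0,-0.1,0,40],[0,0,-0.06,0,40],[0,0,0,0,40],[0,0,0,0,40]]';python3 f.py
python3 -m inch '[[0,0,-0.06,0,40],[0,0,0,0,40],[0,0,0,0,40]]';python3 f.py
```

```text
clock: 20.2
tool_pos: [0.4697, -0.2357, 0.0486]
eef_rot: [0.746, 0.666, -0.001, -0.001]
contact_force: [-0.2, 0.2, 0.7]
opening: 0.531
Z 0.0486 F [-0.2  0.2  0.7] Mx->+y 0.000 My->-x -0.016
clock: 20.6
tool_pos: [0.4703, -0.2361, 0.0459]
eef_rot: [0.747, 0.665, 0.0, 0.0]
contact_force: [-0.2, -0.3, -1.6]
opening: 0.527
Z 0.0459 F [-0.2 -0.3 -1.6] Mx->+y 0.001 My->-x -0.023
clock: 20.9
tool_pos: [0.4702, -0.2361, 0.0443]
eef_rot: [0.746, 0.665, 0.0, 0.0]
contact_force: [-0.7, -0.6, -1.0]
opening: 0.533
Z 0.0443 F [-0.7 -0.6 -1. ] Mx->+y 0.013 My->-x -0.027
```

```bash
python3 -m inch '[[0,0,-0.1,0,40],[0,0,0,0,40],[0,0,0,0,40]]';python3 f.py
python3 -m inch '[[0,0,-0.06,0,40],[0,0,0,0,40],[0,0,0,0,40]]';python3 f.py
python3 -m inch '[[0,0,-0.04,0,40],[0,0,0,0,40],[0,0,0,0,40]]';python3 f.py
```

```text
clock: 21.2
tool_pos: [0.4702, -0.236, 0.0416]
eef_rot: [0.746, 0.665, -0.0, -0.0]
contact_force: [0.6, -0.6, -1.2]
opening: 0.53
Z 0.0416 F [ 0.6 -0.6 -1.2] Mx->+y 0.031 My->-x 0.032
clock: 21.5
tool_pos: [0.4702, -0.236, 0.0402]
eef_rot: [0.746, 0.665, -0.0, -0.0]
contact_force: [-0.3, 0.5, -1.0]
opening: 0.536
Z 0.0402 F [-0.3  0.5 -1. ] Mx->+y 0.009 My->-x 0.001
clock: 21.8
tool_pos: [0.4702, -0.2361, 0.0392]
eef_rot: [0.747, 0.665, 0.0, 0.0]
contact_force: [0.2, 0.8, 0.2]
opening: 0.526
Z 0.0392 F [0.2 0.8 0.2] Mx->+y 0.033 My->-x -0.061
```

```bash
python3 -m inch '[[0,0,-0.02,0,40],[0,0,0,0,40],[0,0,0,0,40]]';python3 f.py
python3 -m inch '[[0,0,-0.02,0,40],[0,0,0,0,40],[0,0,0,0,40]]';python3 f.py
```

```text
clock: 22.1
tool_pos: [0.4703, -0.2361, 0.039]
eef_rot: [0.746, 0.665, 0.0, 0.0]
contact_force: [-0.5, 0.8, 3.1]
opening: 0.532
Z 0.0390 F [-0.5  0.8  3.1] Mx->+y 0.052 My->-x 0.157
clock: 22.4
tool_pos: [0.4702, -0.236, 0.0389]
eef_rot: [0.746, 0.665, -0.0, 0.0]
contact_force: [-1.4, 0.4, 8.9]
opening: 0.527
Z 0.0389 F [-1.4  0.4  8.9] Mx->+y 0.170 My->-x 0.326
```

```bash
python3 -m inch '[[0,0,0.02,0,47],[0,0,0,0,52],[0,0,0,0,58],[0,0,0,0,64],[0,0,0,0,64]]' 10
python3 -m inch '[[0,0,0.2,0,64],[0,0,0.5,0,64],[0,0,1,0,64],[0,0,1,0,64],[0,0,1,0,64]]'
python3 -m inch '[[0,0,1,0,64],[0,0,1,0,64],[0,0,1,0,64],[0,1,0,0,64],[0,1,0,0,64]]'
python3 -m inch '[[0.2,1,0,0,64],[0.2,1,0,0,64],[0.2,1,0,0,64],[0.2,1,0,0,64],[0,0,0,0,64]]'
python3 -m inch '[[0,1,0,0,64],[0,1,0,0,64],[0,1,0,0,64],[0,0,0,0,64],[0,0,0,0,64]]'
python3 - <<'E'
from h import *
s=snap('side');t=snap('top')
f=lambda x:cv2.resize(x,(400,400),interpolation=cv2.INTER_CUBIC)
cv2.imwrite('pics/e.png',np.hstack([f(s['pixels'][120:190,340:410]),f(t['pixels'][205:275,350:420])])[:,:,::-1])
P=pts(s);m=(np.hypot(P[...,0]-.47,P[...,1]+.236)<.026)&(s['range_z']>0);print(np.percentile(P[m][:,2],[10,50,80,90]))
E
```

```text
clock: 22.9
tool_pos: [0.4702, -0.2361, 0.0386]
eef_rot: [0.747, 0.665, 0.0, -0.0]
contact_force: [0.5, -0.0, -0.1]
opening: 0.724
clock: 23.4
tool_pos: [0.47, -0.236, 0.1324]
eef_rot: [0.746, 0.665, -0.0, -0.0]
contact_force: [0.1, 0.0, 0.1]
opening: 0.73
clock: 23.9
tool_pos: [0.4704, -0.1864, 0.2074]
eef_rot: [0.747, 0.664, 0.0, 0.001]
contact_force: [-0.4, 0.4, -0.3]
opening: 0.724
clock: 24.4
tool_pos: [0.4911, -0.0818, 0.207]
eef_rot: [0.744, 0.668, 0.002, -0.0]
contact_force: [-0.3, -0.2, 0.0]
opening: 0.726
clock: 24.9
tool_pos: [0.49, -0.0121, 0.2063]
eef_rot: [0.746, 0.665, -0.001, 0.0]
contact_force: [0.4, -0.1, -0.3]
opening: 0.728
[0.01513781 0.02864566 0.03903979 0.04027264]
```

View pics/e.png

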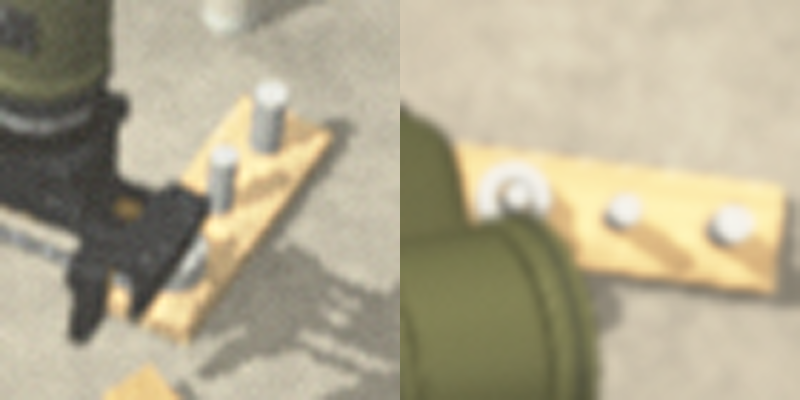

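The spacer is on the thin post: the top view shows a ring with the post inside at (515,190), and it looks flat. Depth puts its upper face at about 40 mm (42 expected). The gripper is clear and still, so I'm handing in.

```bash
python3 -m inch '[[0,0,0,0,64],[0,0,0,0,64],[0,0,0,0,64]]'; python3 -c "
from plant import r
print(r.finish_job())"
```

```text
clock: 25.3
tool_pos: [0.4902, -0.0117, 0.2062]
eef_rot: [0.747, 0.665, -0.0, 0.0]
contact_force: [-0.3, -0.1, -1.0]
opening: 0.724
the job is handed in; nothing more can be done
None
```

The spacer from the mat stopped at the gauge's top line, so its bore is 26 mm. It is now on the thin post, and I handed the job in at about 25 s of the 51 s allowed.

- **Gauging:** I centred the spacer in the grip with two squeezes at right angles, then lowered it in small steps, correcting sideways from the wrist forces. It seated with its lower rim at about 87 mm. It stayed there within 0.1 mm under 5.5 to 9 N, with almost no sideways play. The picture showed the two lower lines still visible beneath it.
- **Placing:** I lowered it over the thin post without touching the post. It met the wood at the expected height; the last small step pressed it to about 9 N, which I eased before opening.
- **Last checks:** The final top view shows the ring around the thin post, and depth puts its upper face at about 40 mm where 42 is expected, within the noise. The gripper hid much of the spacer in the final side view, so that view adds little. I took no final look at the grey box or the other items; no move was aimed at them and no unexpected force showed.
- **Disagreement:** The camera estimates of the gauge axis differed by 2 to 4 mm. The first descent touched one side of the cone lightly, at about 4 N sideways, and I corrected by feel.

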